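# Tap a board carrier home in the curing hood

### The job

Pick up the nylon push stick and with it slide the board carrier along the rails, in under the sprung flap of the curing hood, nudging it gently in small taps until it rests right up against the stop hidden inside. The stop is only clamped by its thumb screw, so do not shove it off its setting, and do not touch the carrier with the gripper. Then draw the stick out so that the flap falls fully shut behind the carrier, and lay the stick down flat on the bench, leaving the other things where they are.

Things in the scene. Friction and masses are not known exactly. Their poses are not given: they have to be found in the camera images.
- hood: bench curing hood, fixed: aluminium base plate 380 x 160 x 20 mm (its top is the deck, 20 mm above the bench), two steel guide rails 11 mm tall, 92.6 mm apart, along it from 160 mm before the origin; over the rear half a grey tunnel. Origin: centre of the base's underside, about level with the tunnel's mouth. x = feed direction, from the open infeed end into the tunnel; y across, z up
- cover: the hood's grey sheet-metal tunnel, fixed over the rear half of the base, 136 mm wide, roof 68 mm above the bench, with a black finned lamp housing on the roof (53 to 99 mm beyond the hood's origin in x, up to 109 mm above the bench) and carrying the hidden stop; same origin and axes as the hood
- mouth (a point): point on the deck midway between the rails, straight below the flap's hinge (3 mm beyond the hood's origin in x); axes as the hood's
- flap (a joint): black flap, 90 mm wide, 3 mm thick, closing the tunnel's mouth; hinge 38.5 mm above the deck, lower edge 2 mm above the deck. Value in rad: 0 = hanging shut, grows as it is pushed inward (to 1.5). A light spring (under 1 N at its edge) shuts it. The carrier can push it open; it then rests on carrier or stick, and can shut once the carrier is 28 mm past it, as it is when home
- stop_screw (a point): top of the dark knurled clamp screw (18 mm wide) of the adjustable stop, 18 mm above the roof, in a slot; axes as the hood's. The stop hangs below, out of sight: the flat head (24 mm wide) of its setting bolt looks to the mouth, 17 to 37 mm nearer the mouth than the screw's axis, set differently each time: it has to be felt. Stop and screw move together and slip above about 18 N
- carrier: the black board carrier, 84 mm long (x), 90 mm wide (y), 14 mm high, 0.12 to 0.26 kg, with a green circuit board in its pocket; it lies on the deck between the rails, before the flap. Origin: centre of its underside; x points into the hood. Sliding it takes some 1 to 4 N with the flap dragging
- carrier_nose (a point): middle of the carrier's front face (42 mm ahead of its origin, 7 mm above its underside): the face that meets the stop
- carrier_tail (a point): middle of the carrier's rear face (42 mm behind its origin, 7 mm above its underside): the face to push
- stick: the white nylon push stick, 230 mm long (x), a bar 14 mm wide and 18 mm high with a foot 40 mm wide, 10 mm thick and 17 mm high across its nose, 0.09 kg, lying flat on the bench. Origin: on its underside, below the middle of its length; x points to the nose, z up
- stick_grip (a point): where to grip the stick: mid-length, mid-height (9 mm above its underside), close to its centre of mass; axes as the stick's
- stick_nose (a point): centre of the flat front of the stick's foot, 115 mm ahead of the grip, 9 mm above its underside
- reel: bystander: metal solder reel, 60 mm across, 38 mm high, standing on the bench; origin under its centre
- cutters: bystander: side cutters with blue handles, about 125 mm long, lying on the bench; origin at their pivot
- partsbox: bystander: grey open parts box, 100 x 140 x 35 mm; origin under its centre
Not all that is in view belongs to the job. Of the things like the stick, leave any that is yellow; of the rest the larger one is meant. Of the things that look like the carrier, the larger one is meant.

How it is judged:
By the outcome, as a careful person would: the job done as asked, in the order asked, and still so for the second after the job is handed in, with the robot touching nothing.
It also fails if it takes over 64 s, if anything falls off the work surface, if the arm or the gripper's body presses on something with over 40 N, if the wrist force passes 120 N, or if a joint passes its speed limit or range.

### The arm

A 6-joint arm with a two-finger parallel gripper is mounted at the origin on the work surface. World frame = base frame: x ahead of the robot, y to its left, z up, the work surface at z = 0. Lengths are in mm, angles in rad, forces in N, time in s.
With the tool pointing down it reaches from about 375 to 975 mm from the base axis. Payload 3.8 kg.
Tool frame: the origin (TCP) lies midway between the tips of the shut fingers; the grasp point (between the pads) lies 19 mm behind it; z points along the fingers, y is the line along which they close (so a half turn about z gives the same grasp; the last joint's range is limited). The gripper opens to 85 mm and grips with 20 to 120 N. Pads are 22 mm wide; open, the fingers measure 114 mm over their backs; the gripper's body (76 mm by 85 mm) begins 54 mm behind the grasp point. The pads swing forward as they close: fully open they stand 13 mm farther back than shut.
Start: joints at [-1.28, 0.264, 1.604, -0, 1.274, -0.037], TCP at [217.318, -639.055, 231.28] pointing down, gripper open.
Joint ranges: [-2.63, 2.63], [-0.94, 2.18], [0.31, 2.57], [-1.31, 4.45], [0, 2.66], [-2.55, 2.55]. Speed limits (rad/s): [2.57, 2.57, 3.14, 3.14, 3.14, 3.14].

### API

Orientations are given as a 3x3 rotation matrix whose columns are the frame's x, y, z axes.
In Python, from bench import r, capture, camera_model gives the robot as it stands.
- The arm moves only by the shell command python3 -m crank 'ROWS' [FORCE]. ROWS is JSON, one flat list of numbers, 5 for each row, row after row: the shift along the tool's x, y, z in m, then the turn about the tool's z in degrees, then the finger opening in m, from 0 to 0.0854. A call has 1 to 10 rows; each row shifts and turns the commanded pose from where the row before left it, along the tool's axes as they then stand; what a row does not reach is not made up. A row lasts 1/10 s, in which the tool goes at most 50 mm and 8.59 degrees, less where a joint would pass 70% of its speed; a pose out of reach is approached as far as the arm can. A call with a gripper value outside its range is refused whole. The fingers move at their own pace and stop on an object; FORCE is the grip in N (left out, the last holds). Time passes only in rows, so rows that do not move let the fingers close. It gives the time, the measured TCP pose, the force, the opening and the grip force at its end, in the units of the state.
- r.read_state(): the state, without advancing time (a new reading comes with each control period).
- capture(name): name is "scene" or "top" or "wrist"; returns (picture, depth): 480x640x3 uint8, red, green, blue; 480x640 float32, mm along the optical axis (not along the pixel's ray), 0 where there is no reading.
- camera_model(name): a dict with "camera_matrix" (3x3 intrinsics, pixels), "world_to_cam" (4x4, takes a point from world to camera coordinates); the wrist camera has in their place "mount" (4x4, takes a point from camera to tool coordinates, whose origin is the TCP and whose axes are the flange's). Camera axes: x right, y down, z forward; pixel columns grow to the right and rows downward; lengths in mm; the calibration is good to about 2 mm. A picture is of the moment at which its call begins: read the wrist's pose just before it. camera_model takes no time and is no camera call.
- r.sign_off(): hands the job in; it is judged then, once.
The state is a dict: "clock": time; "qpos": joint angles; "dq": joint speeds; "tau": joint torques, N m; "tool_pos": TCP position; "orientation": TCP orientation; "wrist_force": force on the tool from outside, world axes, zero at the start; "moment": the same for the moment, N m; "finger_gap": opening from 0.0 (shut) to 1.0 (fully open); "grip_force": force on a finger pad.
Only numpy, scipy, OpenCV 4.12 (cv2) and the standard library are available. Lean on these libraries where they do the work, as an engineer would, in place of code of your own. Each camera call takes 0.05 s, during which the arm holds its last target. There are 200 camera calls.

## Working session

There is one attempt and no reset: what is moved stays moved. The work goes in short steps, Python scripts to look and compute and a shell command to move; the robot and the scene stay as the last step left them, time stands still between calls to the robot, and variables do not carry over. Pictures are saved under pics/ and viewed, at most 10 in all, crops included, and the job is handed in when it is done.

```bash
ls; mkdir -p pics; cat > h.py <<'E'
import numpy as np, cv2
from bench import r, capture, camera_model
def cap(n,f=None):
    s=r.read_state(); p,d=capture(n)
    if f: cv2.imwrite('pics/'+f,cv2.cvtColor(p,cv2.COLOR_RGB2BGR))
    m=camera_model(n); K=np.array(m['camera_matrix'])
    if n=='wrist':
        T=np.eye(4);T[:3,:3]=s['orientation'];T[:3,3]=s['tool_pos'];C=T@np.array(m['mount'])
    else: C=np.linalg.inv(np.array(m['world_to_cam']))
    np.savez('last_'+n,p=p,d=d,K=K,C=C); return p,d,K,C
def load(n):
    a=np.load('last_'+n+'.npz'); return a['p'],a['d'],a['K'],a['C']
def ray(K,C,uv,z):
    uv=np.atleast_2d(np.array(uv,float)); v=np.c_[uv,np.ones(len(uv))]@np.linalg.inv(K).T@C[:3,:3].T
    return C[:3,3]+v*((z-C[2,3])/v[:,2])[:,None]
def pts(d,K,C):
    v,u=np.mgrid[:480,:640]; q=np.stack([u,v,np.ones_like(u)],-1)@np.linalg.inv(K).T*d[...,None]
    return q@C[:3,:3].T+C[:3,3]
E
python3 - <<'E'
from h import *
np.set_printoptions(precision=3,suppress=True)
s=r.read_state();print(s)
for n in('top','scene'):
    p,d,K,C=cap(n,n+'1.png');print(n,K,C)
E
```

```text
pics
{'clock': 0.0, 'qpos': array([-1.28 ,  0.265,  1.605,  0.   ,  1.274, -0.037]), 'dq': array([ 0.   , -0.002,  0.002,  0.001, -0.001, -0.   ]), 'tau': array([  0.002, -51.511, -36.731,  -0.   ,   0.013,   0.   ]), 'tool_pos': array([ 217.115, -638.356,  229.955]), 'orientation': array([[ 0.947,  0.322, -0.001],
       [ 0.322, -0.947,  0.002],
       [ 0.   , -0.002, -1.   ]]), 'wrist_force': array([ 0.206,  0.07 , -0.251]), 'moment': array([ 0.017,  0.004, -0.008]), 'grip_force': 0.0, 'finger_gap': 0.9980691437052406}
top [[433.505   0.    315.923]
 [  0.    433.505 236.308]
 [  0.      0.      1.   ]] [[   0.016   -0.993    0.119  340.411]
 [  -1.      -0.019   -0.02   -42.204]
 [   0.022   -0.119   -0.993 1224.206]
 [   0.       0.       0.       1.   ]]
scene [[545.291   0.    320.418]
 [  0.    545.291 242.393]
 [  0.      0.      1.   ]] [[   0.42     0.67    -0.613 1295.061]
 [   0.907   -0.317    0.276 -434.242]
 [  -0.009   -0.672   -0.741 1078.96 ]
 [   0.       0.       0.       1.   ]]
```

View pics/top1.png

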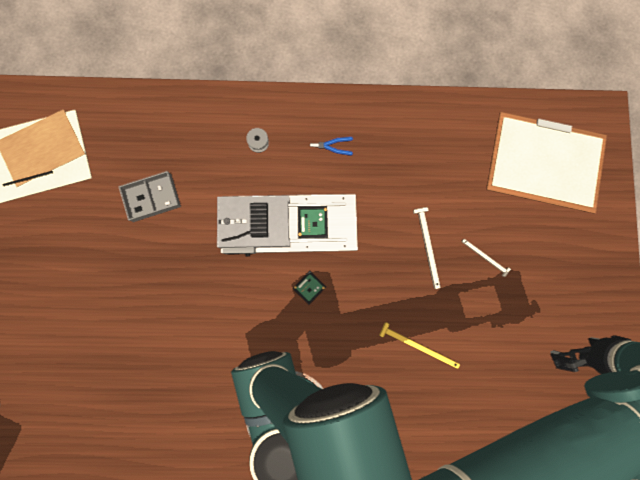

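View pics/scene1.png

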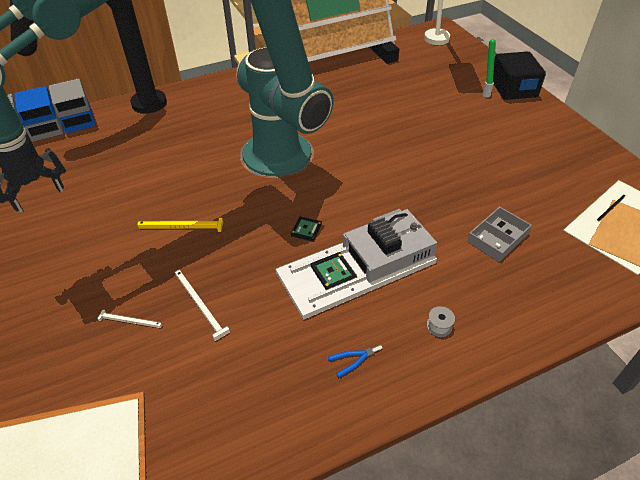

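The top view shows the big white stick with its foot at (421,210) and its tail at (437,287). The hood spans (217–357, 195–250) and feeds toward image left, and the carrier is at (312,222). The small decoy board is at (309,287), with a small white stick and a yellow stick to the right and below.

```bash
python3 - <<'E'
from h import *
np.set_printoptions(precision=1,suppress=True)
p,d,K,C=load('top'); P=pts(d,K,C)
hsv=cv2.cvtColor(p,cv2.COLOR_RGB2HSV)
w=((hsv[...,1]<60)&(hsv[...,2]>150)).astype(np.uint8)
n,l,st,c=cv2.connectedComponentsWithStats(w)
for i in range(1,n):
    if st[i,4]>60 and 200<c[i,0]<500 and 180<c[i,1]<300:
        ys,xs=np.where(l==i); b=cv2.boxPoints(cv2.minAreaRect(np.c_[xs,ys].astype(np.float32)))
        z=18 if c[i,0]>400 else 20
        print(st[i],'box',ray(K,C,b,z)[:,:2].tolist(),'medz',np.median(P[l==i][:,2]))
g=cv2.inRange(hsv,(45,80,40),(90,255,255)); g[:200]=0;g[250:]=0;g[:,:290]=0;g[:,340:]=0
ys,xs=np.where(g>0);b=cv2.boxPoints(cv2.minAreaRect(np.c_[xs,ys].astype(np.float32)));print('board',b,ray(K,C,b,33))
c=p[185:260,205:370];cv2.imwrite('pics/hood.png',cv2.cvtColor(cv2.resize(c,None,fx=4.8,fy=4.8,interpolation=cv2.INTER_CUBIC),cv2.COLOR_RGB2BGR))
for u in range(215,360,5): print(u,P[222,u],end=';')
E
```

```text
[ 217  194  141   59 6022] box [[593.3402502221829, 216.6819081360248], [611.0474788443796, -177.91551812362397], [448.8671073554583, -182.48008062113786], [432.7507923206872, 206.03149321151275]] medz 33.54101797548469
[414 208  26  81 451] box [[567.6995399922155, -342.9179776794607], [574.5027116612501, -380.98264607647076], [348.1327942778132, -413.0532797654575], [341.7600448624964, -375.76099486515625]] medz 17.86597953398814
[462 240  49  36 204] box [[479.483348388726, -478.99570435918537], [500.0274710851545, -496.1971850511684], [403.53375564334726, -613.3282792527478], [383.36111543601476, -595.9889467109898]] medz 12.04894201117611
board [[300. 209.]
 [324. 209.]
 [324. 234.]
 [300. 234.]] [[559.3 -21.   33. ]
 [560.7 -87.9  33. ]
 [490.4 -88.9  33. ]
 [489.1 -22.5  33. ]]
215 [522.8 219.9   1. ];220 [518.3 199.2  33.3];225 [510.4 175.1  87.7];230 [514.9 167.   59.8];235 [518.5 157.3  37.3];240 [518.2 142.9  41.4];245 [521.9 132.5  18.7];250 [510.5 108.2  96.1];255 [510.1  94.6 100.4];260 [511.1  82.1  95.5];265 [510.8  68.7  98.7];270 [515.7  58.3  68. ];275 [516.1  44.9  67.8];280 [515.8  31.3  71. ];285 [516.5  18.   68.5];290 [523.4   6.3  24.5];295 [524.4  -7.5  20.2];300 [522.7 -21.8  33. ];305 [523.8 -35.6  27.9];310 [523.1 -49.5  34. ];315 [523.3 -63.4  34.2];320 [524.3 -77.4  29.9];325 [524.3 -91.3  31.1];330 [ 526.2 -105.8   20.6];335 [ 526.7 -119.9   19.2];340 [ 526.9 -134.    19.9];345 [ 527.5 -148.3   17.8];350 [ 526.7 -161.7   24.8];355 [ 528.3 -176.7   16.2];
```

View pics/hood.png

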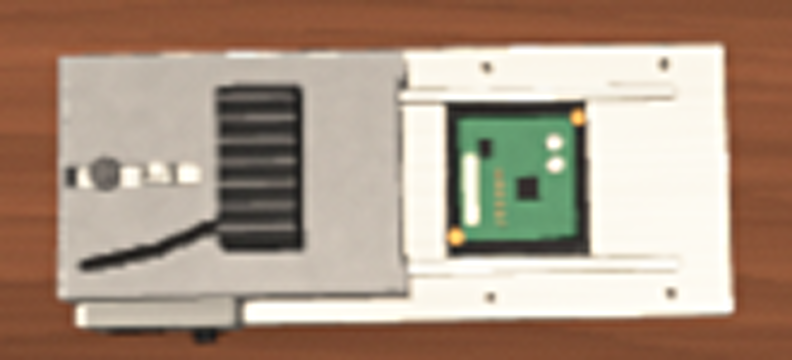

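The crop shows the screw at (105,173), the tunnel front edge at x≈405, the carrier's black frame from x 447 to 588, the rails at y≈95 and y≈264, and the base infeed edge running (722,45)–(733,313).

```bash
python3 - <<'E'
from h import *
np.set_printoptions(precision=1,suppress=True)
p,d,K,C=load('top')
f=lambda q,z: ray(K,C,np.array(q)/4.8+[205-.4,185-.4],z)
e=f([[722,45],[733,313]],20);print('infeed edge',e,np.linalg.norm(e[0]-e[1]))
ra=f([[400,95],[676,91]],31);rb=f([[405,264],[676,263]],31);print('rails',ra,rb)
b=f([[245,320],[733,313]],20);print('base low edge',b,np.arctan2(*(b[0]-b[1])[[1,0]]))
t=f([[60,57],[403,52],[408,295],[60,297]],68);print('roof',t)
print('screw',f([[105,173]],86)); print('carrier',f([[447,103],[588,100],[588,253],[447,254]],34))
e1=(e[0]-e[1])[:2];print('edge angle+90',np.arctan2(e1[1],e1[0])+np.pi/2)
for q in(ra,rb):print(np.arctan2(*(q[0]-q[1])[[1,0]]))
E
echo; echo tool yaw now 0.328; 
```

```text
infeed edge [[ 608.1 -175.9   20. ]
 [ 449.3 -183.1   20. ]] 159.01861220309874
rails [[ 572.1   13.    31. ]
 [ 577.7 -147.9   31. ]] [[ 473.2    7.7   31. ]
 [ 476.7 -148.7   31. ]]
base low edge [[ 440.1   99.9   20. ]
 [ 449.3 -183.1   20. ]] 1.603350175441629
roof [[582.7 203.   68. ]
 [589.6  10.2  68. ]
 [451.7   4.1  68. ]
 [447.  197.1  68. ]]
screw [[514.4 171.7  86. ]]
carrier [[567.3 -14.5  34. ]
 [570.8 -96.4  34. ]
 [481.2 -97.6  34. ]
 [479.1 -16.4  34. ]]
edge angle+90 1.616631946222101
1.606136137351829
1.5932463757482287

tool yaw now 0.328
```

```bash
python3 -m crank '[0.02,-0.0106,0,0,0.0854, 0.036,-0.0195,0,0,0.0854, 0.036,-0.0195,0,0,0.0854, 0.036,-0.0195,0,0,0.0854, 0.036,-0.0195,0,0,0.0854, 0.036,-0.0195,0,0,0.0854, 0.036,-0.0195,0,0,0.0854, 0.036,-0.0195,0,0,0.0854, 0.036,-0.0195,0,5,0.0854, 0.004,-0.002,0,5.5,0.0854]'; python3 -m crank '[0,0,0.02,0,0.0854, 0,0,0,0,0.0854]'; python3 - <<'E'
from h import *
np.set_printoptions(precision=3,suppress=True)
p,d,K,C=cap('wrist','w1.png');print(K,C)
E
```

```text
clock: 1.1
tool_pos: [461.5, -374.4, 231.0]
orientation: [[0.989, 0.145, 0.001], [0.145, -0.989, 0.002], [0.001, -0.002, -1.0]]
wrist_force: [-0.4, -0.8, -0.3]
finger_gap: 1.0
grip_force: 0.0
clock: 1.3
tool_pos: [457.8, -376.3, 208.4]
orientation: [[0.989, 0.146, -0.004], [0.146, -0.989, 0.004], [-0.003, -0.005, -1.0]]
wrist_force: [-0.8, -0.2, -0.8]
finger_gap: 1.002
grip_force: 0.0
[[410.099   0.    315.297]
 [  0.    410.099 229.153]
 [  0.      0.      1.   ]] [[   0.145   -0.951   -0.274  527.182]
 [  -0.989   -0.141   -0.036 -366.423]
 [  -0.004    0.276   -0.961  350.506]
 [   0.       0.       0.       1.   ]]
```

View pics/w1.png

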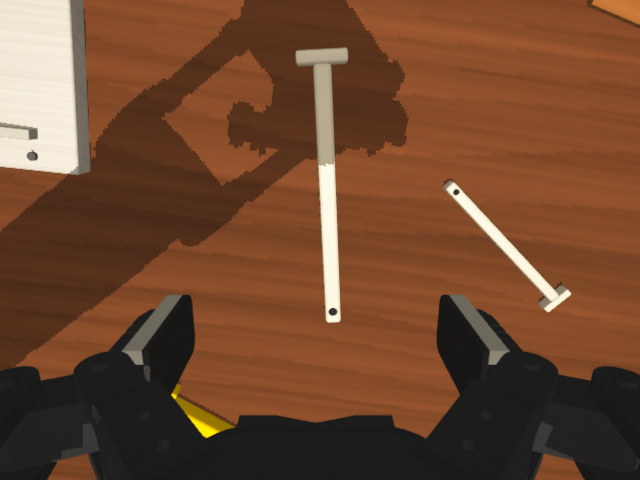

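The stick runs straight down the picture, with its foot's top edge at (296–348, ~49) and its tail at (333,321). The gripper is open with clear space around it.

```bash
python3 - <<'E'
from h import *
np.set_printoptions(precision=3,suppress=True)
p,d,K,C=load('wrist')
q=ray(K,C,[[297,51],[347,48],[325,321],[341,321],[315.5,75],[331.5,75]],18);print(q)
n=(q[0]+q[1])/2;t=(q[2]+q[3])/2;m=(q[4]+q[5])/2;print('len',np.linalg.norm(n-t),'ctr',(n+t)/2,'yaw',np.arctan2(*(m-t)[[1,0]]),np.arctan2(*(n-t)[[1,0]]))
s=r.read_state();R=s['orientation'];print(s['tool_pos'],R.T@((n+t)/2-s['tool_pos']),'toolyaw',np.arctan2(R[1,0],R[0,0]))
E
```

```text
[[ 568.085 -345.07    18.   ]
 [ 575.547 -381.828   18.   ]
 [ 348.573 -399.944   18.   ]
 [ 350.698 -414.205   18.   ]
 [ 553.364 -361.255   18.   ]
 [ 555.125 -373.307   18.   ]]
len 226.4229494218507 ctr [ 460.726 -385.262   18.   ] yaw 0.19208610192238448 0.19388492836703064
[ 457.962 -377.136  209.491] [  2.027   9.101 191.456] toolyaw 0.14582343701982398
```

```bash
python3 -m crank '[0.002,0.009,0.02,-2.7,0.0854, 0,0,0.03,0,0.0854, 0,0,0.03,0,0.06, 0,0,0.03,0,0.05, 0,0,0.03,0,0.05, 0,0,0.02,0,0.05, 0,0,0.01,0,0.05, 0,0,0,0,0.05, 0,0,0,0,0.05]' 60;
```

```text
clock: 2.25
tool_pos: [462.6, -388.6, 42.5]
orientation: [[0.982, 0.19, 0.001], [0.19, -0.982, -0.001], [0.001, 0.001, -1.0]]
wrist_force: [-0.3, 0.3, -0.1]
finger_gap: 0.583
grip_force: 0.0
```

```bash
python3 -m crank '[0,0,0.02,0,0.05, 0,0,0.016,0,0.05, 0,0,0,0,0.05]' 60; python3 -m crank '[0,0,0.0,0,0.05]' 60
```

```text
clock: 2.55
tool_pos: [460.7, -386.8, 3.8]
orientation: [[0.982, 0.19, -0.002], [0.19, -0.982, 0.002], [-0.002, -0.003, -1.0]]
wrist_force: [-0.2, 1.2, 0.1]
finger_gap: 0.588
grip_force: 0.0
clock: 2.65
tool_pos: [461.9, -387.8, 5.4]
orientation: [[0.982, 0.19, -0.0], [0.19, -0.982, 0.0], [-0.0, -0.0, -1.0]]
wrist_force: [-0.3, -0.3, -0.1]
finger_gap: 0.588
grip_force: 0.0
```

```bash
python3 -m crank '[0,0,0.002,0,0.03, 0,0,0,0,0.01, 0,0,0,0,0.005, 0,0,0,0,0.005, 0,0,0,0,0.005, 0,0,0,0,0.005, 0,0,0,0,0.005]' 60; python3 -m crank '[0,0,-0.02,0,0.005, 0,0,-0.03,0,0.005, 0,0,-0.03,0,0.005, 0,0,-0.02,0,0.005, 0,0,0,0,0.005, 0,0,0,0,0.005]'
```

```text
clock: 3.35
tool_pos: [462.5, -388.4, 4.1]
orientation: [[0.982, 0.19, 0.001], [0.19, -0.982, -0.001], [0.001, 0.001, -1.0]]
wrist_force: [0.1, 0.9, 5.4]
finger_gap: 0.149
grip_force: 61.8
clock: 3.95
tool_pos: [461.7, -387.7, 102.6]
orientation: [[0.982, 0.19, -0.0], [0.19, -0.982, 0.0], [-0.0, -0.0, -1.0]]
wrist_force: [-0.2, 0.9, -0.5]
finger_gap: 0.143
grip_force: 61.0
```

```bash
python3 -m crank '[0,0,0,-8.1,0.005, 0,0,0,-8.1,0.005, 0,0,0,-8.1,0.005, 0,0,0,-8.1,0.005, 0,0,0,-8.1,0.005, 0,0,0,-8.1,0.005, 0,0,0,-8.1,0.005, 0,0,0,-8.1,0.005, 0,0,0,-8.1,0.005, 0,0,0,-8,0.005]'; python3 -m crank '[0.02,0.012,0,0,0.005, 0.028,0.0148,0,0,0.005, 0.028,0.0148,0,0,0.005, 0.028,0.0148,0,0,0.005, 0.028,0.0148,0,0,0.005, 0.008,0.003,0.03,0,0.005, 0,0,0,0,0.005, 0,0,0,0,0.005]';  python3 - <<'E'
from h import *
np.set_printoptions(precision=3,suppress=True)
a=[]
p,d,K,C=cap('wrist','w2.png')
for _ in range(3): cap('top'); a.append(r.read_state()['tool_pos'])
R=r.read_state()['orientation'];print(np.array(a),'yaw',np.arctan2(R[1,0],R[0,0]))
E
```

```text
clock: 4.95
tool_pos: [460.4, -386.5, 100.2]
orientation: [[-0.039, 0.999, -0.004], [0.999, 0.039, 0.003], [0.003, -0.004, -1.0]]
wrist_force: [-0.2, 0.1, -0.8]
finger_gap: 0.144
grip_force: 61.0
clock: 5.75
tool_pos: [529.3, -244.4, 70.6]
orientation: [[-0.034, 0.999, -0.005], [0.999, 0.034, 0.002], [0.003, -0.005, -1.0]]
wrist_force: [0.6, -0.7, -0.2]
finger_gap: 0.144
grip_force: 61.0
[[ 531.113 -246.132   73.014]
 [ 531.564 -246.472   73.649]
 [ 531.834 -246.634   74.04 ]] yaw 1.6025001320255416
```

View pics/w2.png

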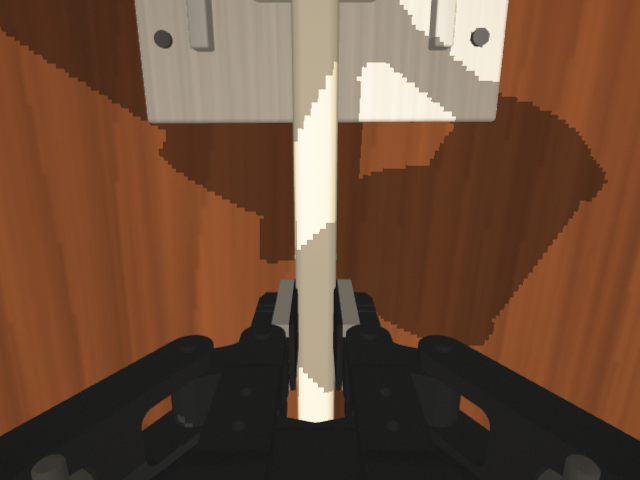

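The stick is held straight along the hood. The base's infeed corners are at (149,122) and (496,121), the rail ends are at (200,48) and (442,48), and the foot is out of view above.

```bash
python3 - <<'E'
from h import *
np.set_printoptions(precision=1,suppress=True)
p,d,K,C=load('wrist')
e=ray(K,C,[[149,122],[496,121]],20);print('edge',e,e.mean(0),np.linalg.norm(e[0]-e[1]))
rl=ray(K,C,[[213,48],[430,48]],31);print('rail inner',rl,rl.mean(0),np.linalg.norm(rl[0]-rl[1]))
s=ray(K,C,[[136,0],[508,0]],20);print('sides',s,s.mean(0))
st=ray(K,C,[[297.5,250],[334.5,250],[293,30],[338,30]],90);print('stick',st)
p,d,K,C=cap('top','t2.png')
c=p[185:260,270:435];cv2.imwrite('pics/t2.png',cv2.cvtColor(cv2.resize(c,None,fx=4.8,fy=4.8,interpolation=cv2.INTER_CUBIC),cv2.COLOR_RGB2BGR))
E
```

```text
edge [[ 451.3 -181.4   20. ]
 [ 609.3 -175.7   20. ]] [ 530.3 -178.6   20. ] 158.02345012487913
rail inner [[ 484.3 -150.6   31. ]
 [ 573.3 -147.8   31. ]] [ 528.8 -149.2   31. ] 89.02595276801055
sides [[ 449.7 -131.4   20. ]
 [ 606.8 -126.4   20. ]] [ 528.3 -128.9   20. ]
stick [[ 523.2 -217.    90. ]
 [ 534.9 -216.5   90. ]
 [ 520.7 -153.4   90. ]
 [ 533.  -153.    90. ]]
```

View pics/t2.png

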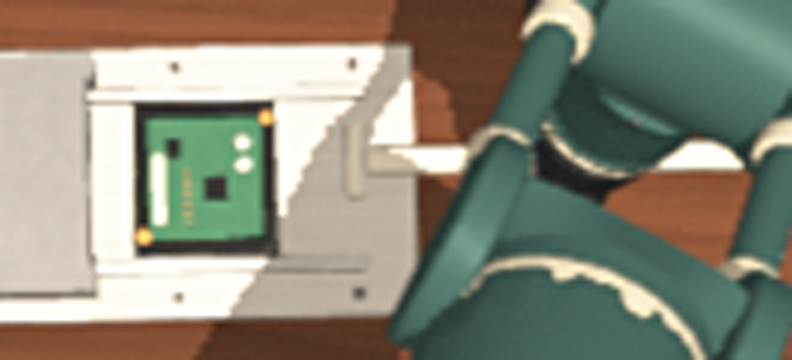

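The foot is centred before the carrier at crop (355,160), about 34 mm behind the carrier's rear edge at x≈275. Next I lower the stick and approach.

```bash
python3 -m crank '[0,0.001,0.015,0,0.005, 0,0,0.015,0,0.005, 0,0,0.01,0,0.005, 0,0,0.006,0,0.005, 0,0,0,0,0.005]'; python3 -m crank '[0.006,0,0,0,0.005, 0.006,0,0,0,0.005, 0.006,0,0,0,0.005, 0,0,0,0,0.005]'; python3 -m crank '[0.006,0,0,0,0.005, 0.006,0,0,0,0.005, 0.006,0,0,0,0.005, 0.006,0,0,0,0.005, 0.006,0,0,0,0.005]';python3 -m crank '[0.008,0,0,0,0.005, 0.008,0,0,0,0.005, 0.008,0,0,0,0.005, 0.008,0,0,0,0.005, 0.008,0,0,0,0.005]'; python3 - <<'E'
from h import *
p,d,K,C=cap('scene')
c=p[190:340,240:480];cv2.imwrite('pics/s3.png',cv2.cvtColor(cv2.resize(c,None,fx=3.3,fy=3.3,interpolation=cv2.INTER_CUBIC),cv2.COLOR_RGB2BGR))
E
```

```text
clock: 6.5
tool_pos: [531.1, -244.8, 25.3]
orientation: [[-0.033, 0.999, -0.003], [0.999, 0.033, 0.002], [0.002, -0.003, -1.0]]
wrist_force: [-0.2, -0.0, -0.4]
finger_gap: 0.143
grip_force: 61.0
clock: 6.9
tool_pos: [532.1, -226.6, 27.7]
orientation: [[-0.034, 0.999, 0.0], [0.999, 0.034, -0.0], [-0.0, 0.0, -1.0]]
wrist_force: [-0.2, 0.6, -0.6]
finger_gap: 0.143
grip_force: 61.0
clock: 7.4
tool_pos: [531.1, -197.2, 27.4]
orientation: [[-0.033, 0.999, 0.0], [0.999, 0.033, -0.0], [-0.0, 0.0, -1.0]]
wrist_force: [0.4, -1.1, -0.1]
finger_gap: 0.147
grip_force: 61.1
clock: 7.9
tool_pos: [529.7, -157.0, 27.4]
orientation: [[-0.033, 0.999, 0.0], [0.999, 0.033, -0.0], [-0.0, 0.0, -1.0]]
wrist_force: [-0.3, -1.6, -1.0]
finger_gap: 0.15
grip_force: 61.1
```

View pics/s3.png

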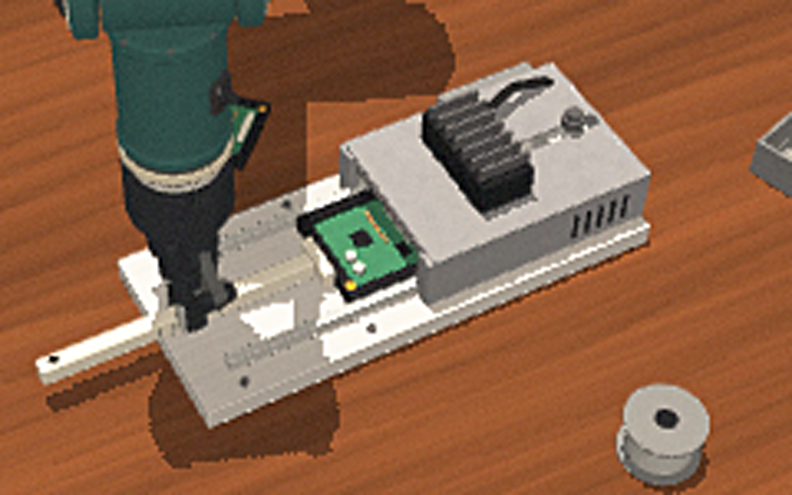

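The foot at (320,262) is pushing the carrier, which is at (360,245) and just entering the flap. The screw is at crop (575,118).

```bash
cat > g.py <<'E'
import sys; from bench import r
s=r.read_state(); f=s['wrist_force'][1]; print('%.1f y=%.1f Fy=%.1f'%(s['clock'],s['tool_pos'][1],f)); sys.exit(f< -5)
E
python3 -m crank '[0.008,0,0,0,0.005, 0.008,0,0,0,0.005, 0.008,0,0,0,0.005, 0.008,0,0,0,0.005]' >/dev/null; python3 g.py && python3 -m crank '[0.008,0,0,0,0.005, 0.008,0,0,0,0.005, 0.007,0,0,0,0.005, 0.005,0,0,0,0.005]' >/dev/null; python3 g.py && python3 -m crank '[0.004,0,0,0,0.005, 0.004,0,0,0,0.005, 0.003,0,0,0,0.005, 0.002,0,0,0,0.005, 0,0,0,0,0.005]'; python3 g.py
```

```text
8.3 y=-124.9 Fy=-2.0
8.3 y=-124.9 Fy=-2.0
8.3 y=-124.9 Fy=-2.0False
False
False
```

```bash
sed -i 's/sys.exit(f< -5)/sys.exit(int(f< -5))/' g.py
python3 -m crank '[0.008,0,0,0,0.005, 0.008,0,0,0,0.005, 0.007,0,0,0,0.005, 0.005,0,0,0,0.005]' >/dev/null; python3 g.py && python3 -m crank '[0.004,0,0,0,0.005, 0.003,0,0,0,0.005, 0.003,0,0,0,0.005, 0.002,0,0,0,0.005, 0,0,0,0,0.005]'; python3 g.py
```

```text
8.8 y=-96.9 Fy=-0.8
clock: 9.25
tool_pos: [527.2, -85.2, 27.2]
orientation: [[-0.033, 0.999, -0.0], [0.999, 0.033, 0.0], [0.0, -0.0, -1.0]]
wrist_force: [-0.4, -0.2, -1.3]
finger_gap: 0.146
grip_force: 61.0
9.2 y=-85.2 Fy=-0.2
```

```bash

python3 -m crank '[0.002,0,0,0,0.005]' >/dev/null; python3 g.py && python3 -m crank '[0.001,0,0,0,0.005]'>/dev/null; python3 g.py && python3 -m crank '[0.001,0,0,0,0.005]'>/dev/null; python3 g.py && python3 -m crank '[0.001,0,0,0,0.005]'>/dev/null; python3 g.py && python3 -m crank '[0.001,0,0,0,0.005]'>/dev/null; python3 g.py && python3 -m crank '[0.001,0,0,0,0.005]'>/dev/null; python3 g.py && python3 -m crank '[0.001,0,0,0,0.005]'>/dev/null; python3 g.py && python3 -m crank '[0.001,0,0,0,0.005]'>/dev/null; python3 g.py && python3 -m crank '[0.001,0,0,0,0.005]'>/dev/null; python3 g.py && python3 -m crank '[0.001,0,0,0,0.005]'>/dev/null; python3 g.py
```

```text
9.3 y=-83.7 Fy=-3.6
9.4 y=-82.7 Fy=-1.7
9.6 y=-81.6 Fy=-2.9
9.7 y=-80.6 Fy=-3.0
9.8 y=-79.6 Fy=-2.7
9.8 y=-78.6 Fy=-2.8
9.9 y=-77.6 Fy=-2.5
10.1 y=-76.6 Fy=-2.2
10.2 y=-75.6 Fy=-2.9
10.2 y=-74.5 Fy=-3.4
```

```bash

python3 -m crank '[0.001,0,0,0,0.005]' >/dev/null; python3 g.py && python3 -m crank '[0.001,0,0,0,0.005]'>/dev/null; python3 g.py && python3 -m crank '[0.001,0,0,0,0.005]'>/dev/null; python3 g.py && python3 -m crank '[0.001,0,0,0,0.005]'>/dev/null; python3 g.py && python3 -m crank '[0.001,0,0,0,0.005]'>/dev/null; python3 g.py && python3 -m crank '[0.001,0,0,0,0.005]'>/dev/null; python3 g.py && python3 -m crank '[0.001,0,0,0,0.005]'>/dev/null; python3 g.py && python3 -m crank '[0.001,0,0,0,0.005]'>/dev/null; python3 g.py && python3 -m crank '[0.001,0,0,0,0.005]'>/dev/null; python3 g.py && python3 -m crank '[0.001,0,0,0,0.005]'>/dev/null; python3 g.py
```

```text
10.3 y=-73.5 Fy=-2.7
10.4 y=-72.5 Fy=-2.2
10.6 y=-71.5 Fy=-3.3
10.7 y=-70.5 Fy=-1.9
10.8 y=-69.5 Fy=-3.2
10.8 y=-68.5 Fy=-2.0
10.9 y=-67.5 Fy=-2.1
11.1 y=-66.4 Fy=-3.1
11.2 y=-65.4 Fy=-2.5
11.2 y=-64.5 Fy=-1.3
```

```bash

python3 -m crank '[0.001,0,0,0,0.005]' >/dev/null; python3 g.py && python3 -m crank '[0.001,0,0,0,0.005]'>/dev/null; python3 g.py && python3 -m crank '[0.001,0,0,0,0.005]'>/dev/null; python3 g.py && python3 -m crank '[0.001,0,0,0,0.005]'>/dev/null; python3 g.py && python3 -m crank '[0.001,0,0,0,0.005]'>/dev/null; python3 g.py && python3 -m crank '[0.001,0,0,0,0.005]'>/dev/null; python3 g.py && python3 -m crank '[0.001,0,0,0,0.005]'>/dev/null; python3 g.py && python3 -m crank '[0.001,0,0,0,0.005]'>/dev/null; python3 g.py && python3 -m crank '[0.001,0,0,0,0.005]'>/dev/null; python3 g.py && python3 -m crank '[0.001,0,0,0,0.005]'>/dev/null; python3 g.py
```

```text
11.3 y=-63.5 Fy=-2.4
11.4 y=-62.5 Fy=-1.7
11.6 y=-61.5 Fy=-2.3
11.7 y=-60.5 Fy=-2.3
11.8 y=-59.5 Fy=-2.3
11.8 y=-58.6 Fy=-2.9
11.9 y=-57.5 Fy=-2.9
12.1 y=-56.5 Fy=-1.6
12.2 y=-55.5 Fy=-2.3
12.2 y=-54.8 Fy=-5.9
```

```bash
python3 -m crank '[0,0,0,0,0.005]' >/dev/null; python3 g.py; python3 -m crank '[0.0005,0,0,0,0.005]'>/dev/null; python3 g.py;  python3 -m crank '[0,0,0,0,0.005]' >/dev/null; python3 g.py
```

```text
12.3 y=-54.8 Fy=-3.8
12.4 y=-54.8 Fy=-8.1
12.6 y=-54.8 Fy=-5.8
```

```bash
python3 -m crank '[-0.003,0,0,0,0.005, -0.006,0,0,0,0.005, -0.012,0,0,0,0.005, -0.016,0,0,0,0.005, -0.02,0,0,0,0.005, -0.02,0,0,0,0.005, -0.02,0,0,0,0.005, -0.02,0,0,0,0.005, -0.013,0,0,0,0.005, 0,0,0,0,0.005]'; python3 -m crank '[-0.01,0,-0.02,0,0.005, -0.02,0,-0.02,0,0.005, -0.03,0,-0.01,0,0.005, -0.03,0,0,0,0.005, -0.03,0,0,0,0.005, -0.02,0,0,0,0.005, -0.005,0,0,0,0.005, 0,0,0,0,0.005]'; python3 - <<'E'
from h import *
p,d,K,C=cap('scene')
c=p[190:340,240:480];cv2.imwrite('pics/s4.png',cv2.cvtColor(cv2.resize(c,None,fx=3.3,fy=3.3,interpolation=cv2.INTER_CUBIC),cv2.COLOR_RGB2BGR))
E
```

```text
clock: 13.55
tool_pos: [531.0, -186.5, 27.7]
orientation: [[-0.03, 1.0, 0.001], [1.0, 0.03, -0.001], [-0.001, 0.001, -1.0]]
wrist_force: [-0.5, -0.1, -0.2]
finger_gap: 0.142
grip_force: 61.0
clock: 14.35
tool_pos: [535.0, -328.8, 76.9]
orientation: [[-0.032, 0.999, -0.001], [0.999, 0.032, 0.001], [0.001, -0.001, -1.0]]
wrist_force: [0.5, 0.7, -1.4]
finger_gap: 0.142
grip_force: 61.0
```

View pics/s4.png

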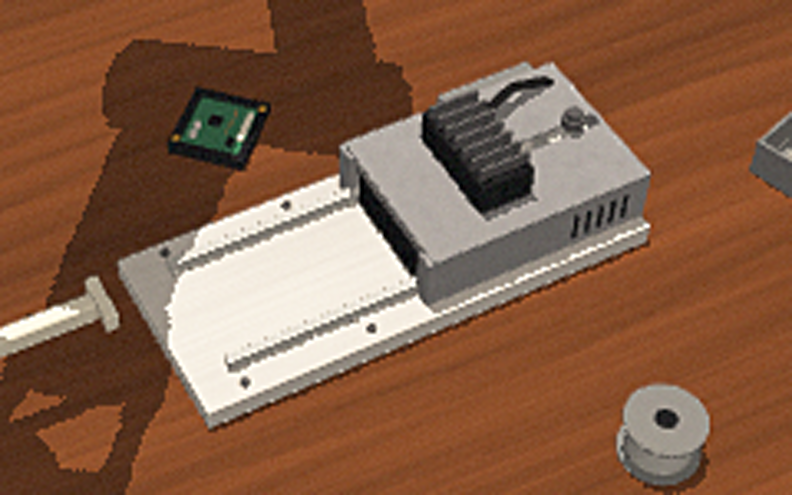

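The flap at (390,225) hangs shut, the rails are empty and the screw is unmoved at (575,118). The stick at (60,320) is clear of the hood, so I lay it down.

```bash
python3 -m crank '[0,0,0.02,0,0.005, 0,0,0.02,0,0.005, 0,0,0.015,0,0.005, 0,0,0.01,0,0.005, 0,0,0.005,0,0.005, 0,0,0.002,0,0.005, 0,0,0.001,0,0.005, 0,0,0,0,0.005, 0,0,0,0,0.005]'; python3 -m crank '[0,0,0,0,0.018, 0,0,0,0,0.025, 0,0,0,0,0.035, 0,0,0,0,0.045, 0,0,0,0,0.05, 0,0,0,0,0.05]'; python3 -m crank '[0,0,-0.01,0,0.05, 0,0,-0.02,0,0.05, 0,0,-0.04,0,0.05, 0,0,-0.04,0,0.05, 0,0,-0.04,0,0.05, 0,0,-0.03,0,0.05, 0,0,0,0,0.05, 0,0,0,0,0.05]';  python3 - <<'E'
from h import *
p,d,K,C=cap('scene','s5.png')
E
```

```text
clock: 15.3
tool_pos: [535.8, -329.4, 5.1]
orientation: [[-0.033, 0.999, 0.001], [0.999, 0.033, -0.001], [-0.001, 0.001, -1.0]]
wrist_force: [0.8, 0.1, -0.2]
finger_gap: 0.141
grip_force: 61.0
clock: 15.9
tool_pos: [535.3, -329.0, 4.3]
orientation: [[-0.033, 0.999, -0.0], [0.999, 0.033, 0.0], [0.0, -0.0, -1.0]]
wrist_force: [0.1, 0.2, -0.8]
finger_gap: 0.583
grip_force: 0.0
clock: 16.7
tool_pos: [535.9, -329.3, 186.1]
orientation: [[-0.033, 0.999, 0.003], [0.999, 0.033, -0.002], [-0.002, 0.002, -1.0]]
wrist_force: [-0.4, 1.0, -1.0]
finger_gap: 0.586
grip_force: 0.0
```

View pics/s5.png

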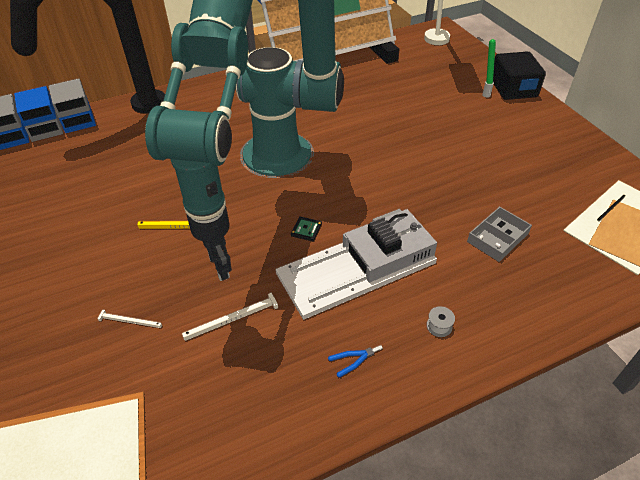

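The stick lies flat on the bench from (185,337) to (275,300). The flap is shut, the gripper is clear, and the other things are where they were.

```bash
python3 -c "from bench import r; print(r.sign_off())"
```

```text
the job is handed in; nothing more can be done
None
```

The job is handed in: the carrier was tapped home until it met the stop (felt at about 6–8 N, with the clamp screw unmoved in the camera view), the flap is shut behind it, and the stick lies flat on the bench.

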